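# Put a pot under glass in the bench propagator

## Task

Put the soil-filled clay pot from the bench into the propagator, upright in the empty saucer that shows through the glass: push the sliding glass light over the saucer's bay along its track past its neighbour, set the pot down in the saucer without dropping or tipping it, then push that same light fully shut. Leave the other light shut, and do not disturb the pot already inside or the tall pot and seed jar on the bench.

Things in the scene. Friction and masses are not known exactly. Their poses are not given: they have to be found in the camera images.
- propagator: Low cedar box with a glass top, fixed, 240 mm deep (its x), 450 wide (its y). Origin: centre of its underside on the bench; x away from the robot, y to the left. Inner floor z = 6 mm, end boards 68 high. Front and back boards carry double tracks (top z = 93, 210 clear between) for two glass lights that slide along y, one above the other. A climate meter, 58 high, is fixed inside at the back middle.
- light_right (a joint): Right light, covers the half y < 0, lower track, top face z = 80 mm, 232 long. 0 = shut, its outer edge flush with the box's right end; grows to 0.15 m (end stop) as it slides to the box's +y, under the left light. About 2 N of friction, some damping; stays where left. Open, the clear mouth is y = -210 to -72 mm. Shut, the lights overlap 20 mm.
- light_left (a joint): Left light, covers the half y > 0, upper track, top face z = 90 mm, 232 long. 0 = shut, flush with the box's left end; grows to 0.15 m (end stop) as it slides to the box's -y, over the right light. Friction as the other. Open, the clear mouth is y = 72 to 210 mm. The lights cannot both be fully open.
- light_right_pull (a point): Upstanding aluminium strip on the right light's outer edge, 110 mm long (box x), 8 thick (box y), top z = 112 mm; free from outside above the low end board. Point: its centre, 10 mm below its top; box x = 0, y = -218 mm shut, -68 open. Fully open, 54 mm stay free between it and the left light's inner edge: room to set a fingertip down and push it shut.
- light_left_pull (a point): The same strip on the left light's outer edge, top also z = 112 mm. Point: its centre, 10 mm below its top; box x = 0, y = +218 mm shut, +68 open. Fully open, there is room inside it for a fingertip to push it shut, above the right light, whose top face is at z = 80 mm.
- saucer_floor (a point): Empty round clay saucer fixed on the propagator's floor, in the middle of one bay (left or right, it varies), 96 mm across its rim, 12 mm high. This point: centre of its inner floor, which is 74 mm across, 9 mm above the bench.
- clay_pot_mid (a point): Clay pot filled with soil, the only such pot outside the propagator, 68 mm across the rim, 50 mm across the foot, 58 mm high, about 70 g, to the right of the propagator. This point: on its axis, half-way up (29 mm above its foot). Grasp it across the rim from above.
- pot_inside_mid (a point): Black pot of the same size, with soil, loose, already standing in the other bay. This point: on its axis, half-way up.
- tall_pot: Empty clay pot, 68 mm across, 82 mm high (taller than the one to move), a bystander at the right of the bench. Origin: centre of its underside.
- seed_jar_1: Glass seed jar with a lid, 52 mm across, 69 mm high, a bystander at the right beside the tall pot (a second one stands behind it). Origin: centre of its underside.
Not all that is in view belongs to the job. Leave any blue, orange or purple look-alike of the part that bears clay_pot_mid alone.

How it is judged:
On the way, in this order (a step that is already met when the one before it is completed fails the run):
1. the light over the saucer's bay is slid open past its neighbour (((y of saucer_floor in the frame of propagator below 0 m and value of joint light_right above 0.11 m) or (y of saucer_floor in the frame of propagator above 0 m and value of joint light_left above 0.11 m))), for 0.1 s.
2. the pot stands upright in the saucer, let go (horizontal distance between clay_pot_mid and saucer_floor below 0.018 m and z of clay_pot_mid in the frame of saucer_floor below 0.033 m and angle between clay_pot_mid's own z axis and vertical below 0.1 rad and contact force between the fingers and clay_pot below 0.1 N), for 0.2 s.
At the end, for the whole second after the job is handed in: The clay pot stands upright and at rest in the saucer (foot on the saucer's floor, axis within 18 mm of its centre, tilt under 0.1 rad), both lights are shut to within 5 mm, and the pot already inside stands upright within 20 mm of where it was (value of joint each of light_right, light_left below 0.005 m and horizontal distance between clay_pot_mid and saucer_floor below 0.018 m and z of clay_pot_mid in the frame of saucer_floor below 0.033 m and angle between each of clay_pot_mid, pot_inside_mid's own z axis and vertical below 0.1 rad and linear speed of clay_pot below 0.02 m/s and distance of pot_inside_mid from where it was at the start of the episode below 0.02 m); the robot touches nothing.
It fails at once if the other light is opened more than 20 mm ((y of saucer_floor in the frame of propagator below 0 m and value of joint light_left above 0.02 m) or (y of saucer_floor in the frame of propagator above 0 m and value of joint light_right above 0.02 m)).
It fails at once if the clay pot is tipped by more than 35 degrees (angle between clay_pot_mid's own z axis and vertical above 0.6 rad).
It fails at once if the clay pot is dropped (falls freely at more than 0.5 m/s) (linear speed of clay_pot above 0.5 m/s and contact force between the fingers and clay_pot below 0.1 N).
It fails at once if the pot already inside is shifted more than 30 mm or tipped (distance of pot_inside_mid from where it was at the start of the episode above 0.03 m or angle between pot_inside_mid's own z axis and vertical above 0.5 rad).
It fails at once if the tall pot or the seed jar is moved more than 30 mm (distance of any of tall_pot, seed_jar_1 from where it was at the start of the episode above 0.03 m).
It also fails if it takes over 70 s, if anything falls off the work surface, if the arm or the gripper's body presses on something with over 40 N, if the wrist force passes 120 N, or if a joint passes its speed limit or range.

## Robot

A 7-joint arm with a two-finger parallel gripper is mounted at the origin on the work surface; the furniture and walls round the work are solid. World frame = base frame: x ahead of the robot, y to its left, z up, the work surface at z = 0. Lengths are in m, angles in rad, forces in N, time in s.
With the tool pointing down it reaches from about 0.4 to 0.85 m from the base axis. Payload 6.9 kg.
Tool frame: the origin (TCP) lies on the centre line of the jaws, within the pads' length; the fingertips stand 11 mm ahead of it and the grasp point (between the pads) lies 8 mm behind it; z points along the fingers, y is the line along which they close (so a half turn about z gives the same grasp; the last joint's range is limited). The gripper opens to 85 mm and grips with 20 to 120 N. Pads are 22 mm wide; open, the fingers measure 114 mm over their backs; the gripper's body (76 mm by 85 mm) begins 54 mm behind the grasp point. The pads swing forward as they close: fully open they stand 13 mm farther back than shut.
Start: joints at [1.45, 0.507, -0.238, 1.5, 0.126, 1.149, -0.155], TCP at [0.141, -0.609, 0.242] pointing down, gripper open.
Joint ranges: [-3.08, 3.08], [-0.24, 2.05], [-1.43, 1.35], [0, 2.5], [-1.52, 4.66], [0.17, 1.96], [-2.89, 2.89]. Speed limits (rad/s): [2.39, 2.39, 3.14, 3.14, 3.14, 3.14, 3.14].

## Interface

Orientations are given as a unit quaternion [w, x, y, z].
In Python, from workcell import sensors, viewer, ctrl gives the robot as it stands.
- The arm moves only by the tool arm_command, never from a script. Its arguments are lists of equal length, an entry for each row: "travel": the shift along the tool's x, y, z normalised to -1 to 1, where 1 is 0.5 m, a list of three; "dr": the turn, a rotation vector about the tool's x, y, z normalised to -1 to 1, where 1 is 90 degrees, a list of three; "grip": the closure, from 0 (fully open) to 1 (shut). In form: {"travel": [[tx, ty, tz], ...], "dr": [[ax, ay, az], ...], "grip": [grip, ...]}. A call has 1 to 10 rows; each row shifts and turns the commanded pose from where the row before left it, along the tool's axes as they then stand; what a row does not reach is not made up. A row lasts 1/12 s, in which the tool goes at most 41.7 mm and 7.16 degrees, less where a joint would pass 70% of its speed; a pose out of reach is approached as far as the arm can. A call with a number of a shift or a turn outside -1 to 1 is refused whole. A call with a gripper value outside its range is refused whole. The fingers move at their own pace and stop on an object; the grip force is fixed at half the most. Time passes only in rows, so rows that do not move let the fingers close. It gives the time, the measured TCP pose, the force, the opening and the grip force at its end, in the units of the state.
- sensors.sense(): the state, without advancing time (a new reading comes with each control period).
- viewer.camera(name): name is "side" or "top" or "wrist"; returns the picture (420x560x3 uint8, red, green, blue); there is no depth.
- viewer.calibration(name): a dict with "vfov" (degrees; the focal length in pixels is half the picture's height over the tangent of half this angle, whatever the lens; pixels are square), "cx", "cy" (the principal point, pixels), "extrinsics" (4x4, takes a point from camera to world coordinates). Camera axes: x right, y up, looking along -z (the intrinsics and any distortion apply to the point x, -y, -z); pixel columns grow to the right and rows downward; lengths in m; the calibration is good to about 2 mm. A picture is of the moment at which its call begins: read the wrist's pose just before it. calibration takes no time and is no camera call; for the wrist camera it gives the pose at the moment of the call.
- ctrl.hand_in(): hands the job in; it is judged then, once.
The state is a dict: "clock": time; "joint_positions": joint angles; "joint_velocities": joint speeds; "joint_torque": joint torques, N m; "ee_pos": TCP position; "orientation": TCP orientation; "ft_force": force on the tool from outside, world axes, zero at the start; "ft_torque": the same for the moment, N m; "opening": finger opening in m; "grip_force": force on a finger pad.
Only numpy, scipy, OpenCV 4.12 (cv2) and the standard library are available. Lean on these libraries where they do the work, as an engineer would, in place of code of your own. Each camera call takes 0.05 s, during which the arm holds its last target. There are 200 camera calls.

## Working session

There is one attempt and no reset: what is moved stays moved. The work goes in short steps, Python scripts to look and compute and a tool call to move; the robot and the scene stay as the last step left them, time stands still between calls to the robot, and variables do not carry over. Pictures are saved under pics/ and viewed, at most 10 in all, crops included, and the job is handed in when it is done.

Besides the shell and the picture viewer there is one more tool, called after "Emit:" as name(argument=value, ...), one argument or row to a line, values as JSON. arm_command: Moves the arm, as the interface text tells. Its arguments: {"type":"object","properties":{"travel":{"type":"array","items":{"type":"array","items":{"type":"number","minimum":-1,"maximum":1}}},"dr":{"type":"array","items":{"type":"array","items":{"type":"number","minimum":-1,"maximum":1}}},"grip":{"type":"array","items":{"type":"number"}}},"required":["travel","dr","grip"]}

```bash
mkdir -p pics
cat > h.py <<'E'
import numpy as np, cv2
from workcell import sensors, viewer, ctrl
def shot(n,f):
    c=viewer.calibration(n); im=viewer.camera(n); cv2.imwrite(f'pics/{f}.png',im[:,:,::-1]); np.savez(f'pics/{f}.npz',im=im,E=c['extrinsics'],k=[c['vfov'],c['cx'],c['cy']]); return c
def load(f):
    d=np.load(f'pics/{f}.npz'); return d['im'],d['E'],d['k']
def ray(f,u,v):
    im,E,k=load(f); F=im.shape[0]/2/np.tan(np.radians(k[0])/2)
    d=E[:3,:3]@np.array([(u-k[1])/F,-(v-k[2])/F,-1]); return E[:3,3],d
def onz(f,u,v,z):
    o,d=ray(f,u,v); return o+d*(z-o[2])/d[2]
def proj(f,p):
    im,E,k=load(f); F=im.shape[0]/2/np.tan(np.radians(k[0])/2)
    q=E[:3,:3].T@(np.array(p)-E[:3,3]); return np.array([k[1]+F*q[0]/-q[2],k[2]+F*q[1]/q[2]])
E
python3 - <<'E'
from h import *
np.set_printoptions(precision=3,suppress=True)
for n in('top','side'):
    c=shot(n,n+'0'); print({k:(v if k!='extrinsics' else np.array(v)) for k,v in c.items()})
a=cv2.imread('pics/top0.png');b=cv2.imread('pics/side0.png')
s=sensors.sense();print(s['clock'],s['ee_pos'],s['orientation'],s['opening'])
E
```

```text
{'vfov': 43.154787591885025, 'cx': 278.6748672296066, 'cy': 210.37836701264078, 'extrinsics': array([[ 0.003,  0.981, -0.196,  0.27 ],
       [-1.   ,  0.005,  0.009, -0.104],
       [ 0.01 ,  0.196,  0.981,  1.519],
       [ 0.   ,  0.   ,  0.   ,  1.   ]])}
{'vfov': 56.92189755446518, 'cx': 278.68806649973413, 'cy': 204.15585225056884, 'extrinsics': array([[-0.999,  0.018, -0.033,  0.476],
       [-0.038, -0.375,  0.926,  1.001],
       [ 0.004,  0.927,  0.376,  0.529],
       [ 0.   ,  0.   ,  0.   ,  1.   ]])}
0.1 [ 0.14  -0.609  0.242] [-0.001  0.994  0.113 -0.   ] 0.08576124182140746
```

View pics/top0.png

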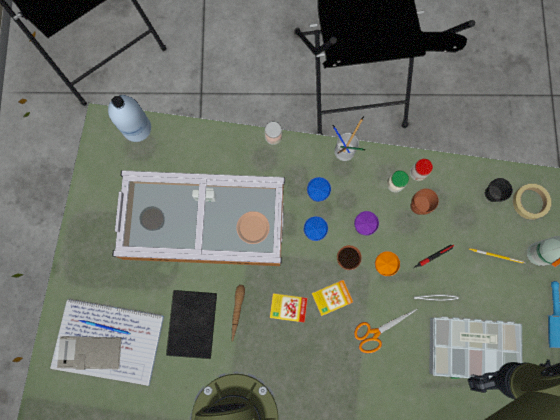

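View pics/side0.png

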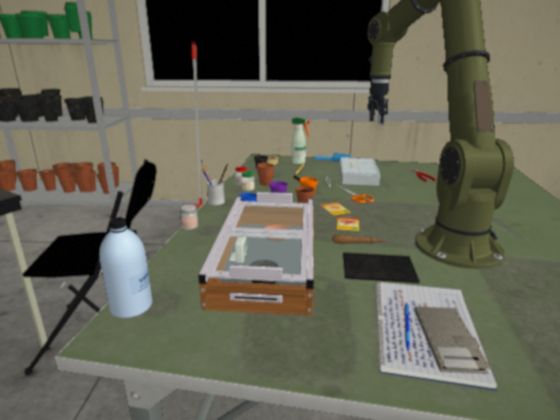

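The top view shows the box at about (118–284, 172–263). The empty saucer is at (252,227) in the right bay, and the black pot is at (151,218) in the left. The soil-filled clay pot is at (349,258), the tall pot at (425,201) and the jars at (399,181) and (423,167). The side view agrees with this.

Run:
```python
from h import *
a=cv2.imread('pics/top0.png')
cv2.imwrite('pics/c1.png',cv2.resize(a[150:290,105:445][:, :],None,fx=2.35,fy=2.35,interpolation=cv2.INTER_CUBIC))
np.set_printoptions(precision=4,suppress=True)
hsv=cv2.cvtColor(a,cv2.COLOR_BGR2HSV)
m=cv2.inRange(hsv,(3,50,90),(18,255,255))
n,l,s,c=cv2.connectedComponentsWithStats(m)
for i in range(1,n):
    if s[i,4]>60: print(s[i],c[i])
# white frame
w=cv2.inRange(hsv,(0,0,185),(180,40,255)); w[:,:100]=0;w[:165]=0;w[275:]=0;w[:,300:]=0
cs,_=cv2.findContours(w,0,2); k=max(cs,key=cv2.contourArea); r=cv2.minAreaRect(k); print(r)
for p in cv2.boxPoints(r): print(p,onz('top0',*p,.093))
for z in(0.058,):print('pot',onz('top0',349,257.5,z))
```

```text
[347 119  16  27  69] [354.1449 131.8261]
[133 182  66   4  80] [167.4375 183.3   ]
[411 188  28  27 517] [423.9536 200.9845]
[236 212  33  32 831] [252.5126 227.1949]
[337 245  25  25 114] [349.1404 255.2281]
[375 251  25  26 515] [387.0408 263.3981]
[117 256 164  10 470] [199.583  260.9617]
[338 280  15  25 147] [345.7279 291.6463]
[232 285  13  56 315] [237.0476 307.9016]
[327 291  13  14  76] [333.8553 297.9868]
[298 297  10  26 108] [303.0093 310.6667]
[284 299  14  19  90] [289.7667 307.1444]
[354 322  28  32 433] [367.6351 336.9769]
((198.44595336914062, 216.3243408203125), (165.92308044433594, 85.11280059814453), 2.337306022644043)
[113.8179 255.462 ] [0.4291 0.3251 0.093 ]
[117.289 170.42 ] [0.6655 0.3305 0.093 ]
[283.074  177.1867] [ 0.6486 -0.1292  0.093 ]
[279.6029 262.2287] [ 0.4126 -0.1201  0.093 ]
pot [ 0.4299 -0.312   0.058 ]
```

View pics/c1.png

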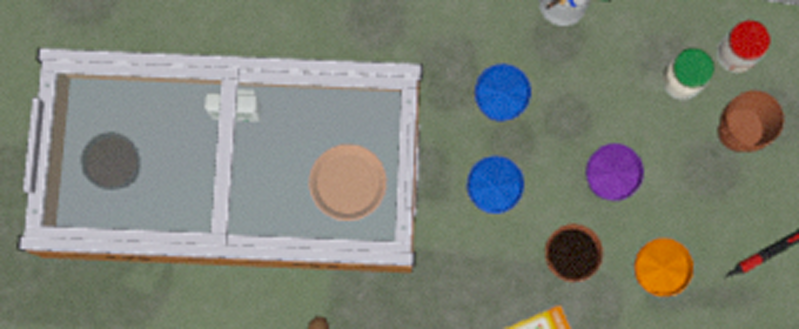

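The crop shows the saucer centred at about (252.5,227) in the full frame and the pot rim at (349,258). The box is turned by about -2°. I'll turn the tool so that the jaws close along the box x axis.

Emit:
arm_command(
  travel=[
    [0,0,0],
    [0,0,0],
    [0,0,0],
    [0,0,0],
    [0,0,0],
    [0,0,0],
    [0,0,0],
    [0,0,0],
    [0,0,0],
    [0,0,0],
  ],
  dr=[
    [0,0,-0.076],
    [0,0,-0.076],
    [0,0,-0.076],
    [0,0,-0.076],
    [0,0,-0.076],
    [0,0,-0.076],
    [0,0,-0.076],
    [0,0,-0.076],
    [0,0,-0.076],
    [0,0,-0.076],
  ],
  grip=[0,0,0,0,0,0,0,0,0,0],
)

```text
clock: 0.93
ee_pos: [0.1403, -0.6088, 0.2418]
orientation: [-0.0, 0.756, 0.654, 0.0]
ft_force: [-1.0, 0.2, 0.2]
opening: 0.0855
grip_force: 0.0
```

```bash
cat >> h.py <<'E'
np.set_printoptions(precision=4,suppress=True)
from scipy.spatial.transform import Rotation as R
C=np.array([0.539,0.1016]); th=-0.0368
def w2b(p): d=np.array(p)[:2]-C; c,s=np.cos(th),np.sin(th); return np.array([c*d[0]+s*d[1],-s*d[0]+c*d[1]])
def b2w(q): c,s=np.cos(th),np.sin(th); return C+np.array([c*q[0]-s*q[1],s*q[0]+c*q[1]])
def go(target):
    s=sensors.sense(); q=s['orientation']; r=R.from_quat([q[1],q[2],q[3],q[0]])
    print('clock',s['clock'],'tcp',s['ee_pos'],'F',s['ft_force'],'open',s['opening'])
    print('tool y ang deg',np.degrees(np.arctan2(*r.as_matrix()[[1,0],1])),'z',r.as_matrix()[:,2],'j',np.array(s['joint_positions']))
    print('travel units to target',r.inv().apply(np.array(target)-s['ee_pos'])/0.5)
E
python3 - <<'E'
from h import *
sa=onz('top0',252.5,227.2,.012); print('saucer',sa,w2b(sa),'pull',b2w((0,-.218)))
bp=onz('top0',151,218,.06); print('inside',bp,w2b(bp))
go((0.40,-0.312,0.25))
E
```

```text
saucer [ 0.5211 -0.0428  0.012 ] [-0.0125 -0.145 ] pull [ 0.531  -0.1163]
inside [0.5379 0.2384 0.06  ] [-0.0061  0.1366]
clock 0.9333 tcp [ 0.1403 -0.6088  0.2418] F [-1.0104  0.1927  0.2192] open 0.08553033303342687
tool y ang deg -8.269306407886042 z [-0.0002  0.001  -1.    ] j [ 1.6311  0.5421 -0.5481  1.4981  0.2942  1.1852  0.8912]
travel units to target [ 0.662   0.4286 -0.016 ]
```

Emit:
arm_command(
  travel=[
    [0.06,0.05,0],
    [0.06,0.05,0],
    [0.06,0.05,0],
    [0.06,0.05,0],
    [0.06,0.05,0],
    [0.06,0.05,0],
    [0.06,0.05,0],
    [0.06,0.05,0],
    [0.06,0.05,0],
    [0.06,0.05,0],
  ],
  dr=[
    [0,0,-0.069],
    [0,0,0],
    [0,0,0],
    [0,0,0],
    [0,0,0],
    [0,0,0],
    [0,0,0],
    [0,0,0],
    [0,0,0],
    [0,0,0],
  ],
  grip=[0,0,0,0,0,0,0,0,0,0],
)

```text
clock: 1.77
ee_pos: [0.4065, -0.3212, 0.2421]
orientation: [-0.0, 0.722, 0.692, -0.0]
ft_force: [-0.2, -0.9, 0.6]
opening: 0.0853
grip_force: 0.0
```

Emit:
arm_command(
  travel=[
    [0,0,0],
    [0,0,0],
    [0,0,0],
  ],
  dr=[
    [0,0,0],
    [0,0,0],
    [0,0,0],
  ],
  grip=[0,0,0],
)

```text
clock: 2.02
ee_pos: [0.4053, -0.323, 0.242]
orientation: [-0.0, 0.722, 0.692, -0.0]
ft_force: [-0.2, -0.4, -0.4]
opening: 0.0857
grip_force: 0.0
```

Run:
```python
from h import *
go((0.53,-0.18,0.2)); c=shot('wrist','w1'); print(np.array(c['extrinsics'])); print(proj('w1',(0.43,-.312,.058)))
```

```text
clock 2.0167 tcp [ 0.4053 -0.323   0.242 ] F [-0.1692 -0.3762 -0.3568] open 0.08565020424756632
tool y ang deg -2.380508265535146 z [-0.0011 -0.0001 -1.    ] j [ 1.0829  0.3892 -0.6535  1.7744  0.267   1.0687  0.2939]
travel units to target [0.2962 0.2373 0.0836]
[[ 0.9991  0.039   0.014   0.4078]
 [-0.0414  0.954   0.297  -0.2467]
 [-0.0018 -0.2974  0.9548  0.3727]
 [ 0.      0.      0.      1.    ]]
[305.6536 173.585 ]
```

View pics/w1.png

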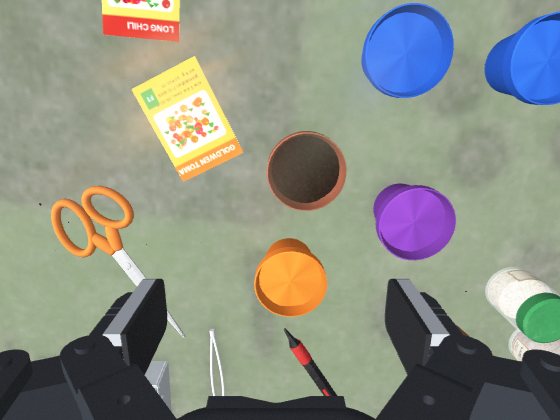

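The wrist view shows the pot rim centred at about (307,170). The orange look-alike is at (291,278) and the purple one at (415,220), both clear of the finger lines. Next I go to the pull of the right light with the fingers closed.

Emit:
arm_command(
  travel=[
    [0.056,0.04,0],
    [0.056,0.04,0],
    [0.056,0.04,0],
    [0.056,0.04,0],
    [0.056,0.04,0],
    [0.05,0.035,0],
    [0,0,0],
    [0,0,0],
    [0,0,0],
  ],
  dr=[
    [0,0,0],
    [0,0,0],
    [0,0,0],
    [0,0,0],
    [0,0,0],
    [0,0,0],
    [0,0,0],
    [0,0,0],
    [0,0,0],
  ],
  grip=[1,1,1,1,1,1,1,1,1],
)

```text
clock: 2.82
ee_pos: [0.5292, -0.1648, 0.2418]
orientation: [-0.0, 0.723, 0.691, -0.001]
ft_force: [0.5, -0.1, 0.3]
opening: -0.0001
grip_force: 0.0
```

Run:
```python
from h import *
a=cv2.imread('pics/w1.png');hsv=cv2.cvtColor(a,cv2.COLOR_BGR2HSV)
m=(cv2.inRange(hsv,(0,70,30),(18,255,190)));m[:120]=0;m[225:]=0;m[:,:255]=0;m[:,360:]=0
cs,_=cv2.findContours(m,0,2);k=max(cs,key=cv2.contourArea);print(cv2.boundingRect(k),cv2.minEnclosingCircle(k))
for v in(168,170):print('pot',onz('w1',306.5,v,.058))
shot('wrist','w2'); go(np.r_[b2w((0,-.253)),.106]); print('pull proj',proj('w2',np.r_[b2w((0,-.218)),.112]),'corners',[proj('w2',np.r_[b2w((x,-.222)),.112]) for x in(-.055,.055)])
```

```text
(267, 131, 80, 80) ((306.0, 171.0), 40.497013092041016)
pot [ 0.4308 -0.3072  0.058 ]
pot [ 0.4308 -0.309   0.058 ]
clock 2.8667 tcp [ 0.529  -0.1652  0.2418] F [-0.214  -0.2724 -0.2978] open -0.00016639761390131697
tool y ang deg -2.5885453995724497 z [-0.0014 -0.0009 -1.    ] j [ 0.6981  0.45   -0.6657  1.6858  0.3052  1.1131 -0.1013]
travel units to target [0.0282 0.0004 0.2717]
pull proj [276.8136 136.6078] corners [array([196.5913, 143.1081]), array([357.2554, 141.952 ])]
```

View pics/w2.png

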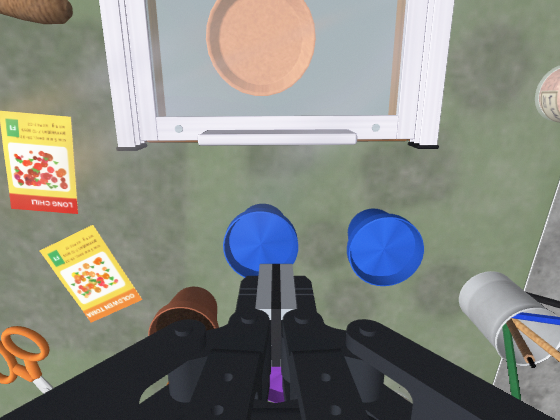

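The pull strip shows at (198–355, 137), within 2 px of the prediction, and the saucer is at about (260,42). I'll descend outside the strip and push.

Emit:
arm_command(
  travel=[
    [0,0,0.054],
    [0,0,0.054],
    [0,0,0.054],
    [0,0,0.054],
    [0,0,0.055],
    [0,0,0],
    [0.03,0,0],
    [0.03,0,0],
    [0.015,0,0],
    [0.015,0,0],
  ],
  dr=[
    [0,0,0],
    [0,0,0],
    [0,0,0],
    [0,0,0],
    [0,0,0],
    [0,0,0],
    [0,0,0],
    [0,0,0],
    [0,0,0],
    [0,0,0],
  ],
  grip=[1,1,1,1,1,1,1,1,1,1],
)

```text
clock: 3.7
ee_pos: [0.5319, -0.1191, 0.1079]
orientation: [0.001, 0.722, 0.692, -0.0]
ft_force: [-0.6, -3.2, 2.5]
opening: -0.0004
grip_force: 1.2
```

Emit:
arm_command(
  travel=[
    [0.02,0,0],
    [0.02,0,0],
    [0.02,0,0],
    [0.02,0,0],
    [0.02,0,0],
    [0.02,0,0],
    [0.02,0,0],
    [0.02,0,0],
    [0.02,0,0],
    [0.02,0,0],
  ],
  dr=[
    [0,0,0],
    [0,0,0],
    [0,0,0],
    [0,0,0],
    [0,0,0],
    [0,0,0],
    [0,0,0],
    [0,0,0],
    [0,0,0],
    [0,0,0],
  ],
  grip=[1,1,1,1,1,1,1,1,1,1],
)

```text
clock: 4.53
ee_pos: [0.5361, -0.0168, 0.1067]
orientation: [-0.0, 0.722, 0.692, -0.0]
ft_force: [-1.1, -2.5, 2.1]
opening: -0.0002
grip_force: 1.2
```

Run:
```python
from h import *
go(np.r_[b2w((0,-.086)),.106]); print(w2b(sensors.sense()['ee_pos']))
for v in(41,43):
  p=onz('w2',260.5,v,.012);print(p,w2b(p))
```

```text
clock 4.5333 tcp [ 0.5361 -0.0168  0.1067] F [-1.0926 -2.463   2.0931] open -0.0001861688395527271
tool y ang deg -2.3904636268744808 z [-0.0002  0.0001 -1.    ] j [ 0.3644  0.5712 -0.5771  1.9081  0.4294  0.7871 -0.491 ]
travel units to target [ 0.0649 -0.0033  0.0015]
[ 0.0015 -0.1185]
[ 0.5199 -0.0436  0.012 ] [-0.0138 -0.1458]
[ 0.5198 -0.0452  0.012 ] [-0.0138 -0.1474]
```

Emit:
arm_command(
  travel=[
    [0.02,0,0],
    [0.02,0,0],
    [0.02,0,0],
    [0.008,0,0],
    [0,0,0],
    [0,0,0],
    [-0.02,0,0],
    [-0.03,0,-0.05],
    [0,0,-0.08],
    [0,0,-0.08],
  ],
  dr=[
    [0,0,0],
    [0,0,0],
    [0,0,0],
    [0,0,0],
    [0,0,0],
    [0,0,0],
    [0,0,0],
    [0,0,0],
    [0,0,0],
    [0,0,0],
  ],
  grip=[1,1,1,1,1,1,1,1,1,1],
)

```text
clock: 5.37
ee_pos: [0.5356, -0.01, 0.2119]
orientation: [-0.002, 0.722, 0.692, -0.001]
ft_force: [1.4, 0.3, -0.2]
opening: 0.0003
grip_force: 0.0
```

Run:
```python
from h import *
shot('top','t2'); go((0.4305,-0.3095,0.20)); print(proj('t2',np.r_[b2w((0,-.068)),.112]), proj('t2',np.r_[b2w((0,-.218)),.112]))
```

```text
clock 5.4167 tcp [ 0.5395 -0.0083  0.2203] F [3.0461 2.4703 5.7649] open -0.00011455093500012933
tool y ang deg -2.4112933451515666 z [ 0.0091  0.0014 -1.    ] j [ 0.4155  0.441  -0.6567  1.7646  0.3091  1.0314 -0.3955]
travel units to target [-0.6111 -0.1928  0.0377]
[222.7393 215.3427] [278.3624 217.6019]
```

View pics/t2.png

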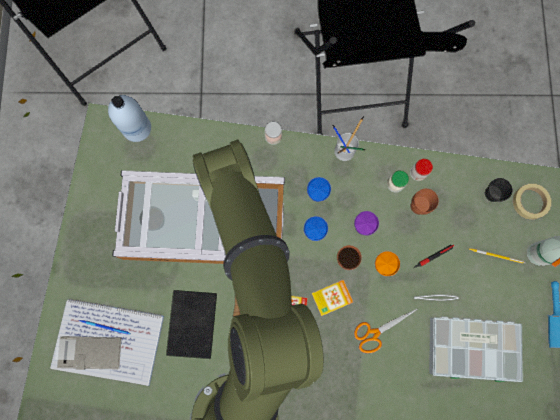

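The right light's inner edge now shows at about u=143, so it is open under the left one. Next is the pot.

Emit:
arm_command(
  travel=[
    [-0.061,-0.019,0],
    [-0.061,-0.019,0],
    [-0.061,-0.019,0],
    [-0.061,-0.019,0],
    [-0.061,-0.019,0],
    [-0.061,-0.019,0],
    [-0.061,-0.019,0],
    [-0.061,-0.019,0],
    [-0.061,-0.019,0],
    [-0.061,-0.019,0],
  ],
  dr=[
    [0,0,0],
    [0,0,0],
    [0,0,0],
    [0,0,0],
    [0,0,0],
    [0,0,0],
    [0,0,0],
    [0,0,0],
    [0,0,0],
    [0,0,0],
  ],
  grip=[0,0,0,0,0,0,0,0,0,0],
)

```text
clock: 6.25
ee_pos: [0.4281, -0.3113, 0.2117]
orientation: [0.0, 0.722, 0.692, 0.0]
ft_force: [1.0, -0.0, 0.4]
opening: 0.0852
grip_force: 0.0
```

Emit:
arm_command(
  travel=[
    [0,0,0],
    [0,0,0],
    [0,0,0],
  ],
  dr=[
    [0,0,0],
    [0,0,0],
    [0,0,0],
  ],
  grip=[0,0,0],
)

```text
clock: 6.5
ee_pos: [0.4291, -0.3092, 0.2117]
orientation: [-0.0, 0.722, 0.692, 0.001]
ft_force: [0.2, 1.0, 0.7]
opening: 0.0859
grip_force: 0.0
```

Run:
```python
from h import *
go((0.4305,-0.3095,0.037)); shot('wrist','w3')
im,E,k=load('w3');hsv=cv2.cvtColor(im,cv2.COLOR_RGB2HSV); m=cv2.inRange(hsv,(0,70,30),(18,255,190))
p=proj('w3',(0.4305,-.3095,.058));print(p)
n,l,s,c=cv2.connectedComponentsWithStats(m)
for i in range(1,n):
    if s[i,4]>150: print(s[i],c[i])
```

```text
clock 6.5 tcp [ 0.4291 -0.3092  0.2117] F [0.1764 0.9543 0.6922] open 0.08587515889865474
tool y ang deg -2.4061053061647018 z [ 0.0007  0.0011 -1.    ] j [ 1.0062  0.4326 -0.6236  1.7962  0.2924  1.0064  0.226 ]
travel units to target [-0.0009  0.0027  0.3493]
[278.6561 197.1568]
[ 236  154   86   86 4745] [277.1248 201.0984]
[ 55 209  45  44 181] [ 88.0663 228.2818]
[ 27 223  45  43 189] [ 49.9735 243.6667]
[ 17 231  32  45 254] [ 25.9882 254.8465]
[252 264  51  43 633] [274.9874 276.2701]
[227 300  36  49 450] [241.7289 332.3267]
```

The pot's bounding box centre (279,197) agrees with the prediction, so I descend and grasp.

Emit:
arm_command(
  travel=[
    [0,0.0027,0.06],
    [0,0,0.06],
    [0,0,0.06],
    [0,0,0.06],
    [0,0,0.04],
    [0,0,0.04],
    [0,0,0.029],
    [0,0,0],
    [0,0,0],
    [0,0,0],
  ],
  dr=[
    [0,0,0],
    [0,0,0],
    [0,0,0],
    [0,0,0],
    [0,0,0],
    [0,0,0],
    [0,0,0],
    [0,0,0],
    [0,0,0],
    [0,0,0],
  ],
  grip=[0,0,0,0,0,0,0,0,0,0],
)

```text
clock: 7.38
ee_pos: [0.4313, -0.3091, 0.0382]
orientation: [0.001, 0.721, 0.693, 0.0]
ft_force: [-0.5, -0.3, -0.7]
opening: 0.0851
grip_force: 0.0
```

Emit:
arm_command(
  travel=[
    [0,0,0],
    [0,0,0],
    [0,0,0],
    [0,0,0],
    [0,0,0],
    [0,0,0],
    [0,0,0],
    [0,0,0],
  ],
  dr=[
    [0,0,0],
    [0,0,0],
    [0,0,0],
    [0,0,0],
    [0,0,0],
    [0,0,0],
    [0,0,0],
    [0,0,0],
  ],
  grip=[1,1,1,1,1,1,1,1],
)

```text
clock: 8.05
ee_pos: [0.4311, -0.3099, 0.0392]
orientation: [0.001, 0.722, 0.692, 0.0]
ft_force: [-1.1, 1.9, 10.9]
opening: 0.0653
grip_force: 64.2
```

Emit:
arm_command(
  travel=[
    [0,0,-0.01],
    [0,0,-0.02],
    [0,0,-0.04],
    [0,0,-0.05],
    [0,0,-0.05],
    [0,0,-0.05],
    [0,0,-0.05],
    [0,0,-0.04],
    [0,0,-0.02],
    [0,0,0],
  ],
  dr=[
    [0,0,0],
    [0,0,0],
    [0,0,0],
    [0,0,0],
    [0,0,0],
    [0,0,0],
    [0,0,0],
    [0,0,0],
    [0,0,0],
    [0,0,0],
  ],
  grip=[1,1,1,1,1,1,1,1,1,1],
)

```text
clock: 8.88
ee_pos: [0.4312, -0.3102, 0.205]
orientation: [0.002, 0.722, 0.692, 0.0]
ft_force: [0.2, 0.4, -0.8]
opening: 0.0652
grip_force: 66.7
```

Run:
```python
from h import *
go((0.5205,-0.0437,0.20)); shot('wrist','w4');shot('side','s4')
p=proj('s4',(0.431,-.31,.17)).astype(int);print(p)
a=cv2.imread('pics/s4.png');b=cv2.imread('pics/w4.png')
x0=max(p[0]-60,0);y0=max(p[1]-60,0);c=cv2.resize(a[y0:y0+120,x0:x0+120],(400,400),interpolation=2)
cv2.imwrite('pics/c4.png',np.hstack([c,cv2.resize(b,(400,300))[:, :].copy() if 0 else cv2.copyMakeBorder(cv2.resize(b,(400,300)),0,100,0,0,0)]))
```

```text
clock 8.8833 tcp [ 0.4312 -0.3102  0.205 ] F [ 0.1579  0.3846 -0.7825] open 0.0652192344470027
tool y ang deg -2.4091628387726685 z [ 0.0035 -0.0028 -1.    ] j [ 1.0035  0.4413 -0.6243  1.8042  0.3048  0.9888  0.2139]
travel units to target [0.54   0.1561 0.0091]
[305 158]
```

View pics/c4.png

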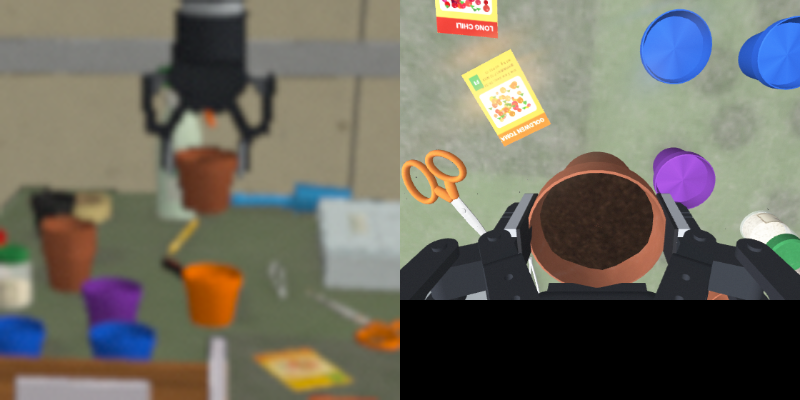

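The pot is held across the rim with the fingers along x and looks nearly upright. I'll check its tilt numerically from the positions of the foot and rim edges.

Run:
```python
from h import *
im,E,k=load('w4')
for n,dy,z in(('foot+y',.025,.166),('rim+y',.034,.224),('rim-y',-.034,.224)): print(n,proj('w4',(.4312,-.310+dy,z)))
hsv=cv2.cvtColor(im,cv2.COLOR_RGB2HSV)
for u in(270,280):
  col=im[195:400:3,u]; print(u,[(195+3*i,*map(int,c)) for i,c in enumerate(col)][:20]); print([(195+3*i,*map(int,c)) for i,c in enumerate(col)][55:])
a=load('s4')[0]; h=cv2.cvtColor(a,cv2.COLOR_RGB2HSV); m=cv2.inRange(h,(0,90,40),(14,255,200)); m[:, :290]=0;m[:,325:]=0;m[:140]=0;m[164:]=0
cs,_=cv2.findContours(m,0,2);K=max(cs,key=cv2.contourArea);print(cv2.boundingRect(K))
for y in range(140,164):
  x=np.where(m[y]>0)[0]
  if len(x): print(y,x.min(),x.max(),end='; ')
for dx in(-.034,.034):print(proj('s4',(.431+dx,-.31,.224)))
for dx in(-.025,.025):print(proj('s4',(.431+dx,-.31,.166)))
```

```text
foot+y [275.1581 207.9211]
rim+y [274.2769 234.0422]
rim-y [282.191  405.8975]
270 [(195, 156, 168, 141), (198, 159, 169, 142), (201, 158, 168, 142), (204, 158, 168, 142), (207, 157, 168, 141), (210, 158, 169, 142), (213, 105, 79, 64), (216, 105, 76, 61), (219, 113, 78, 65), (222, 114, 80, 65), (225, 113, 76, 60), (228, 130, 83, 64), (231, 130, 82, 64), (234, 129, 83, 64), (237, 127, 79, 61), (240, 216, 132, 99), (243, 55, 39, 34), (246, 57, 44, 35), (249, 55, 41, 33), (252, 54, 40, 33)]
[(360, 56, 41, 30), (363, 58, 42, 34), (366, 57, 40, 32), (369, 54, 40, 32), (372, 53, 39, 29), (375, 49, 37, 29), (378, 132, 79, 59), (381, 131, 79, 60), (384, 130, 78, 59), (387, 128, 78, 61), (390, 128, 78, 61), (393, 125, 76, 59), (396, 124, 75, 58), (399, 125, 76, 59)]
280 [(195, 160, 172, 143), (198, 159, 172, 143), (201, 157, 170, 140), (204, 158, 172, 142), (207, 158, 172, 141), (210, 160, 174, 145), (213, 101, 74, 60), (216, 100, 72, 57), (219, 101, 71, 55), (222, 102, 69, 55), (225, 104, 68, 54), (228, 120, 76, 59), (231, 121, 77, 60), (234, 121, 77, 59), (237, 125, 78, 61), (240, 215, 132, 101), (243, 50, 38, 29), (246, 49, 38, 31), (249, 53, 40, 31), (252, 51, 37, 31)]
[(360, 49, 36, 29), (363, 56, 41, 35), (366, 52, 39, 31), (369, 56, 42, 32), (372, 54, 40, 32), (375, 54, 39, 31), (378, 139, 84, 64), (381, 139, 84, 66), (384, 137, 84, 64), (387, 135, 81, 61), (390, 137, 83, 64), (393, 134, 82, 62), (396, 133, 80, 62), (399, 132, 79, 60)]
(298, 142, 18, 20)
142 303 310; 143 299 314; 144 298 315; 145 298 315; 146 298 315; 147 298 315; 148 298 315; 149 299 315; 150 299 314; 151 299 314; 152 299 314; 153 299 314; 154 300 313; 155 300 313; 156 300 313; 157 300 312; 158 300 312; 159 300 312; 160 302 312; 161 304 311; [315.8339 143.4011]
[295.9522 143.1402]
[312.5661 159.7959]
[298.1839 159.5868]
```

The rim and foot edges are shifted by the same 4 px, so the pot is upright. I carry it over the saucer.

Emit:
arm_command(
  travel=[
    [0.02,0.006,0],
    [0.045,0.013,0],
    [0.06,0.017,0],
    [0.065,0.019,0],
    [0.065,0.019,0],
    [0.065,0.019,0],
    [0.065,0.019,0],
    [0.065,0.019,0],
    [0.055,0.015,0],
    [0.03,0.008,0],
  ],
  dr=[
    [0,0,0],
    [0,0,0],
    [0,0,0],
    [0,0,0],
    [0,0,0],
    [0,0,0],
    [0,0,0],
    [0,0,0],
    [0,0,0],
    [0,0,0],
  ],
  grip=[1,1,1,1,1,1,1,1,1,1],
)

```text
clock: 9.82
ee_pos: [0.5183, -0.0403, 0.2012]
orientation: [-0.001, 0.72, 0.694, 0.0]
ft_force: [0.1, -0.1, -0.3]
opening: 0.0652
grip_force: 66.6
```

Emit:
arm_command(
  travel=[
    [0.007,0.003,0],
    [0,0,0],
    [0,0,0],
    [0,0,0],
  ],
  dr=[
    [0,0,0],
    [0,0,0],
    [0,0,0],
    [0,0,0],
  ],
  grip=[1,1,1,1],
)

```text
clock: 10.15
ee_pos: [0.5193, -0.0438, 0.2016]
orientation: [-0.0, 0.722, 0.691, -0.001]
ft_force: [0.8, -0.0, -1.2]
opening: 0.0652
grip_force: 66.6
```

Run:
```python
from h import *
go((0.5205,-0.0425,0.050)); shot('wrist','w5'); print(proj('w5',(.5205,-.0437,.012)))
im,E,k=load('w5');o=cv2.cvtColor(im,cv2.COLOR_RGB2BGR);cv2.imwrite('pics/w5.png',o)
for a in np.linspace(0,2*np.pi,60):
  u,v=proj('w5',(.5205+.048*np.cos(a),-.0437+.048*np.sin(a),.012));cv2.circle(o,(int(u),int(v)),1,(255,0,0),-1)
cv2.imwrite('pics/w5o.png',o)
```

```text
clock 10.15 tcp [ 0.5193 -0.0438  0.2016] F [ 0.7888 -0.0056 -1.1889] open 0.06517681946468104
tool y ang deg -2.5132636707901144 z [-0.0015 -0.0007 -1.    ] j [ 0.4836  0.4379 -0.6502  1.8282  0.3144  0.9818 -0.3426]
travel units to target [0.003  0.0027 0.3033]
[278.5235 185.5455]
```

View pics/w5o.png

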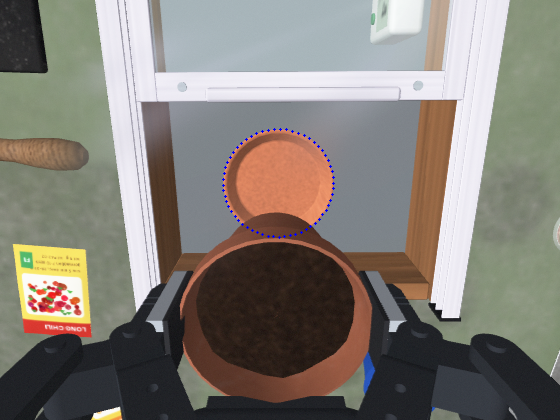

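The predicted rim circle of the saucer (blue) matches the saucer around (278,184), and the strip stands at v≈94, clear of the hand. I lower the pot.

Emit:
arm_command(
  travel=[
    [0.003,0.0027,0.04],
    [0,0,0.05],
    [0,0,0.05],
    [0,0,0.05],
    [0,0,0.04],
    [0,0,0.03],
    [0,0,0.02],
    [0,0,0.01],
    [0,0,0.008],
    [0,0,0],
  ],
  dr=[
    [0,0,0],
    [0,0,0],
    [0,0,0],
    [0,0,0],
    [0,0,0],
    [0,0,0],
    [0,0,0],
    [0,0,0],
    [0,0,0],
    [0,0,0],
  ],
  grip=[1,1,1,1,1,1,1,1,1,1],
)

```text
clock: 11.03
ee_pos: [0.5215, -0.0412, 0.0532]
orientation: [0.0, 0.722, 0.692, -0.0]
ft_force: [-0.4, -0.6, -0.6]
opening: 0.0656
grip_force: 66.7
```

Emit:
arm_command(
  travel=[
    [0,0,0.003],
    [0,0,0],
    [0,0,0],
  ],
  dr=[
    [0,0,0],
    [0,0,0],
    [0,0,0],
  ],
  grip=[1,1,1],
)

```text
clock: 11.28
ee_pos: [0.5218, -0.0409, 0.0524]
orientation: [0.0, 0.722, 0.692, 0.0]
ft_force: [0.1, 0.6, -1.2]
opening: 0.0655
grip_force: 66.7
```

Emit:
arm_command(
  travel=[
    [0,0,0.003],
    [0,0,0.003],
    [0,0,0],
    [0,0,0],
  ],
  dr=[
    [0,0,0],
    [0,0,0],
    [0,0,0],
    [0,0,0],
  ],
  grip=[1,1,1,1],
)

```text
clock: 11.62
ee_pos: [0.5213, -0.0408, 0.0487]
orientation: [-0.0, 0.722, 0.692, -0.0]
ft_force: [0.2, 0.4, -1.1]
opening: 0.0654
grip_force: 66.7
```

Emit:
arm_command(
  travel=[
    [0,0,0.003],
    [0,0,0],
    [0,0,0],
  ],
  dr=[
    [0,0,0],
    [0,0,0],
    [0,0,0],
  ],
  grip=[1,1,1],
)

```text
clock: 11.87
ee_pos: [0.5215, -0.0408, 0.0482]
orientation: [0.0, 0.722, 0.692, 0.0]
ft_force: [-2.7, -0.0, 10.4]
opening: 0.0652
grip_force: 67.8
```

The pot is in contact with the saucer floor (10 N at the expected height), so I release and rise.

Emit:
arm_command(
  travel=[
    [0,0,0],
    [0,0,0],
    [0,0,0],
    [0,0,0],
    [0,0,0],
    [0,0,0],
    [0,0,0],
    [0,0,0],
  ],
  dr=[
    [0,0,0],
    [0,0,0],
    [0,0,0],
    [0,0,0],
    [0,0,0],
    [0,0,0],
    [0,0,0],
    [0,0,0],
  ],
  grip=[0.7,0.5,0.3,0.1,0,0,0,0],
)

```text
clock: 12.53
ee_pos: [0.5214, -0.0408, 0.0472]
orientation: [-0.0, 0.722, 0.692, -0.0]
ft_force: [-0.2, -0.3, 0.1]
opening: 0.0856
grip_force: 0.0
```

Emit:
arm_command(
  travel=[
    [0,0,-0.02],
    [0,0,-0.03],
    [0,0,-0.05],
    [0,0,-0.06],
    [0,0,-0.06],
    [0,0,-0.06],
    [0,0,-0.05],
    [0,0,0],
    [0,0,0],
  ],
  dr=[
    [0,0,0],
    [0,0,0],
    [0,0,0],
    [0,0,0],
    [0,0,0],
    [0,0,0],
    [0,0,0],
    [0,0,0],
    [0,0,0],
  ],
  grip=[0,0,0,0,0,0,0,0,0],
)

```text
clock: 13.28
ee_pos: [0.522, -0.0407, 0.2141]
orientation: [0.001, 0.722, 0.692, 0.001]
ft_force: [0.3, 0.1, 0.2]
opening: 0.0856
grip_force: 0.0
```

Run:
```python
from h import *
go(np.r_[b2w((0,-.037)),0.115]); shot('wrist','w6')
o=cv2.imread('pics/w6.png')
for r,z in((.048,.012),(.034,.067)):
 for a in np.linspace(0,2*np.pi,60):
  u,v=proj('w6',(.5205+r*np.cos(a),-.0437+r*np.sin(a),z));cv2.circle(o,(int(u),int(v)),1,(255,0,0),-1)
for y in(-.064,-.010): print(y,proj('w6',np.r_[b2w((0,y)),.112 if y<-.05 else .09]))
cv2.imwrite('pics/w6o.png',o)
```

```text
clock 13.2833 tcp [ 0.522  -0.0407  0.2141] F [0.2608 0.1235 0.1885] open 0.08558643660181649
tool y ang deg -2.407680671158106 z [ 0.0033 -0.0005 -1.    ] j [ 0.4873  0.4269 -0.6627  1.8081  0.3072  1.0077 -0.3393]
travel units to target [0.2119 0.0217 0.1982]
-0.064 [296.0316  89.4783]
-0.01 [295.032   -4.5752]
```

View pics/w6o.png

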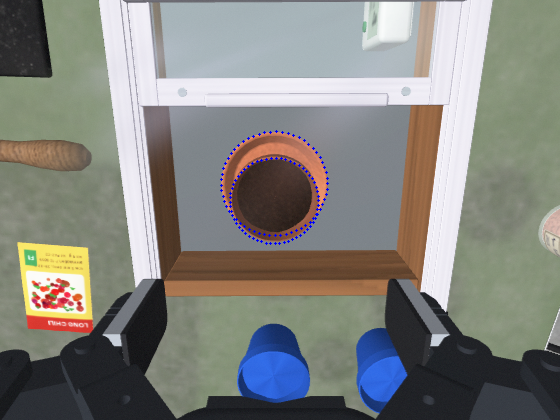

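The pot stands upright in the saucer, both at the predicted circles around (274,190). The strip is at (206–387, 99). Next I close the fingers and set the tip in the gap behind the strip.

Emit:
arm_command(
  travel=[
    [0.053,0.006,0],
    [0.053,0.006,0],
    [0.053,0.005,0],
    [0.053,0.005,0],
    [0,0,0],
    [0,0,0],
    [0,0,0],
    [0,0,0],
    [0,0,0],
  ],
  dr=[
    [0,0,0],
    [0,0,0],
    [0,0,0],
    [0,0,0],
    [0,0,0],
    [0,0,0],
    [0,0,0],
    [0,0,0],
    [0,0,0],
  ],
  grip=[1,1,1,1,1,1,1,1,1],
)

```text
clock: 14.08
ee_pos: [0.5366, 0.0632, 0.2118]
orientation: [-0.0, 0.722, 0.691, -0.001]
ft_force: [0.2, -0.2, 0.7]
opening: -0.0002
grip_force: 0.0
```

Run:
```python
from h import *
print(w2b(sensors.sense()['ee_pos'])); go(np.r_[b2w((0,-.037)),0.108]);
```

```text
[-0.001  -0.0385]
clock 14.0833 tcp [0.5366 0.0632 0.2118] F [ 0.2429 -0.1572  0.6662] open -0.00023220867456203202
tool y ang deg -2.5069180486747435 z [-0.001  -0.0007 -1.    ] j [ 0.2812  0.4579 -0.662   1.7663  0.323   1.0294 -0.5437]
travel units to target [0.0031 0.0021 0.2077]
```

Emit:
arm_command(
  travel=[
    [0.003,0.002,0.05],
    [0,0,0.06],
    [0,0,0.05],
    [0,0,0.03],
    [0,0,0.018],
    [0,0,0],
    [0,0,0],
  ],
  dr=[
    [0,0,0],
    [0,0,0],
    [0,0,0],
    [0,0,0],
    [0,0,0],
    [0,0,0],
    [0,0,0],
  ],
  grip=[1,1,1,1,1,1,1],
)

```text
clock: 14.67
ee_pos: [0.5381, 0.0658, 0.1085]
orientation: [-0.0, 0.722, 0.692, -0.0]
ft_force: [-0.6, -0.3, 0.2]
opening: 0.0001
grip_force: 0.0
```

Emit:
arm_command(
  travel=[
    [-0.015,0,0],
    [-0.015,0,0],
    [-0.015,0,0],
    [-0.015,0,0],
    [-0.02,0,0],
    [-0.02,0,0],
    [-0.02,0,0],
    [-0.02,0,0],
    [-0.02,0,0],
    [-0.02,0,0],
  ],
  dr=[
    [0,0,0],
    [0,0,0],
    [0,0,0],
    [0,0,0],
    [0,0,0],
    [0,0,0],
    [0,0,0],
    [0,0,0],
    [0,0,0],
    [0,0,0],
  ],
  grip=[1,1,1,1,1,1,1,1,1,1],
)

```text
clock: 15.5
ee_pos: [0.5342, -0.0249, 0.1083]
orientation: [0.0, 0.722, 0.692, 0.0]
ft_force: [1.2, 1.7, 1.3]
opening: -0.0001
grip_force: 1.2
```

Run:
```python
from h import *
print(w2b(sensors.sense()['ee_pos'])); go(np.r_[b2w((0,-.203)),0.108]);
```

```text
[-0.0002 -0.1266]
clock 15.5 tcp [ 0.5342 -0.0249  0.1083] F [1.1754 1.7349 1.2691] open -5.006606550096458e-05
tool y ang deg -2.4092360675819635 z [ 0.0002  0.0001 -1.    ] j [ 0.3945  0.5713 -0.5999  1.9109  0.4426  0.7933 -0.4905]
travel units to target [-0.1527  0.0011  0.0005]
```

Emit:
arm_command(
  travel=[
    [-0.02,0,0],
    [-0.02,0,0],
    [-0.02,0,0],
    [-0.02,0,0],
    [-0.02,0,0],
    [-0.02,0,0],
    [-0.015,0,0],
    [-0.008,0,0],
    [0,0,0],
    [0,0,0],
  ],
  dr=[
    [0,0,0],
    [0,0,0],
    [0,0,0],
    [0,0,0],
    [0,0,0],
    [0,0,0],
    [0,0,0],
    [0,0,0],
    [0,0,0],
    [0,0,0],
  ],
  grip=[1,1,1,1,1,1,1,1,1,1],
)

```text
clock: 16.33
ee_pos: [0.5303, -0.0958, 0.108]
orientation: [-0.0, 0.722, 0.692, -0.001]
ft_force: [0.0, 0.1, 1.1]
opening: 0.0002
grip_force: 0.0
```

Emit:
arm_command(
  travel=[
    [-0.005,0,0],
    [-0.003,0,0],
    [0,0,0],
    [0,0,0],
  ],
  dr=[
    [0,0,0],
    [0,0,0],
    [0,0,0],
    [0,0,0],
  ],
  grip=[1,1,1,1],
)

```text
clock: 16.67
ee_pos: [0.5307, -0.0991, 0.1082]
orientation: [-0.0, 0.722, 0.692, -0.0]
ft_force: [-1.1, 0.1, -0.4]
opening: -0.0002
grip_force: 0.4
```

Run:
```python
from h import *
print(w2b(sensors.sense()['ee_pos'])); go(np.r_[b2w((0,-.203)),0.108]);
```

```text
[-0.0009 -0.2009]
clock 16.6667 tcp [ 0.5307 -0.0991  0.1082] F [-1.0544  0.0936 -0.3652] open -0.00023586716669550707
tool y ang deg -2.380952023216632 z [-0.0006  0.     -1.    ] j [ 0.5339  0.5794 -0.6052  1.8971  0.4476  0.8033 -0.3544]
travel units to target [-0.0043  0.0019  0.0003]
```

Now small steps until the stop shows as a rise in force.

Emit:
arm_command(
  travel=[
    [-0.004,0,0],
    [-0.004,0,0],
    [0,0,0],
    [0,0,0],
  ],
  dr=[
    [0,0,0],
    [0,0,0],
    [0,0,0],
    [0,0,0],
  ],
  grip=[1,1,1,1],
)

```text
clock: 17.0
ee_pos: [0.5307, -0.1035, 0.1082]
orientation: [0.0, 0.722, 0.692, -0.0]
ft_force: [0.1, 1.3, -1.2]
opening: 0.0001
grip_force: 0.4
```

Emit:
arm_command(
  travel=[
    [-0.004,0,0],
    [-0.004,0,0],
    [0,0,0],
    [0,0,0],
  ],
  dr=[
    [0,0,0],
    [0,0,0],
    [0,0,0],
    [0,0,0],
  ],
  grip=[1,1,1,1],
)

```text
clock: 17.33
ee_pos: [0.5308, -0.1037, 0.1083]
orientation: [-0.001, 0.721, 0.693, 0.002]
ft_force: [-0.6, 9.9, 0.8]
opening: -0.0003
grip_force: 5.3
```

It stopped at 9.9 N, so the light is against its stop. I back off, rise, and check.

Emit:
arm_command(
  travel=[
    [0.01,0,0],
    [0.01,0,0],
    [0,0,-0.03],
    [0,0,-0.06],
    [0,0,-0.07],
    [0,0,-0.07],
    [-0.05,-0.04,-0.05],
    [-0.06,-0.05,0],
    [-0.06,-0.05,0],
    [-0.06,-0.05,0],
  ],
  dr=[
    [0,0,0],
    [0,0,0],
    [0,0,0],
    [0,0,0],
    [0,0,0],
    [0,0,0],
    [0,0,0],
    [0,0,0],
    [0,0,0],
    [0,0,0],
  ],
  grip=[1,1,1,1,1,1,1,1,1,1],
)

```text
clock: 18.17
ee_pos: [0.4304, -0.2096, 0.249]
orientation: [0.001, 0.722, 0.692, -0.0]
ft_force: [0.5, -1.6, 0.2]
opening: -0.0001
grip_force: 0.0
```

Emit:
arm_command(
  travel=[
    [-0.06,-0.03,0],
    [-0.06,-0.03,0],
    [-0.06,-0.03,0],
    [0,0,0],
    [0,0,0],
    [0,0,0],
  ],
  dr=[
    [0,0,0],
    [0,0,0],
    [0,0,0],
    [0,0,0],
    [0,0,0],
    [0,0,0],
  ],
  grip=[1,1,1,1,1,1],
)

```text
clock: 18.67
ee_pos: [0.3829, -0.296, 0.2485]
orientation: [0.0, 0.722, 0.692, 0.0]
ft_force: [-0.3, 0.4, 0.5]
opening: 0.0
grip_force: 0.0
```

Run:
```python
from h import *
s=sensors.sense();print(s['clock'],s['ee_pos'],s['ft_force']); shot('top','t9')
a=cv2.imread('pics/t9.png');b=cv2.imread('pics/top0.png')
f=lambda i:cv2.resize(i[160:275,105:310],None,fx=2.6,fy=2.6,interpolation=2)
cv2.imwrite('pics/c9.png',np.vstack([f(a),f(b)]))
```

```text
18.6667 [ 0.3829 -0.296   0.2485] [-0.3171  0.4051  0.5287]
```

View pics/c9.png

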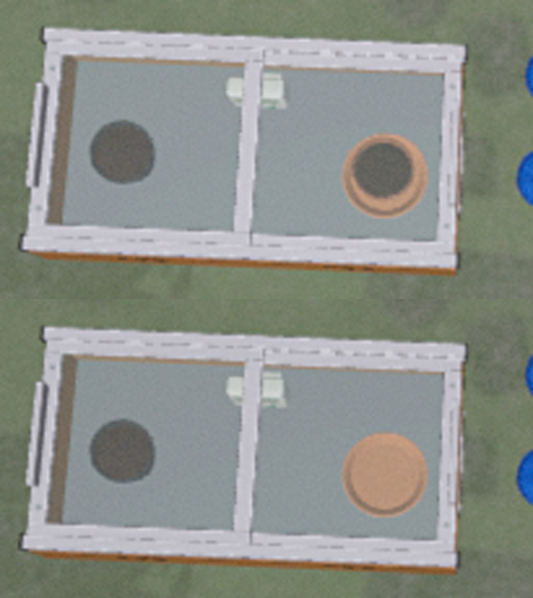

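The upper panel (now) matches the lower one (start). Both lights are shut, the black pot at (123,152) in the crop has not moved, and the clay pot stands in the saucer at (384,170).

```bash
python3 -c "
from workcell import ctrl;print(ctrl.hand_in())"
```

```text
the job is handed in; nothing more can be done
None
```

The clay pot stands upright in the saucer, the right light is pushed back to its stop with the left one still shut, and the job was handed in at about 19 s; the hand-in gave no verdict.

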